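# Find the rattling parts case and hand it over

### The job

One of the three sealed parts cases on the lab bench has a part loose inside. Working from the robot's left to its right, pick up each case in turn, shake it briskly to and fro a few times some 10 cm clear of the bench and set it back upright where it stood (the last one may stay in the hand if it is the one that rattles), leaving everything else on the bench alone and dropping nothing. Then present the case that rattles to the colleague at the far side: finish while still holding it, level and still, in the air over the middle of the green hand-over mat, its centre about 20 cm above the bench.

Things in the scene. Friction and masses are not known exactly. Their poses are not given: they have to be found in the camera images.
- case_left_center (a point): left (+y) of three sealed opaque cases that look alike, standing in a row: grey with blue lid, 120 mm (own x) x 54 mm (own y) x 60 mm high (own z, up), plain flat sides to grip across the 54 mm. Point: its centre, 30 mm above the bench. The cases never swap places; they weigh 0.15 to 0.64 kg, at random, so weight is no sure guide. A 30 to 50 N grip holds them; no harder.
- case_mid_center (a point): middle case, grey with blue lid, 120 mm (own x) x 54 mm (own y) x 60 mm high (own z, up), plain flat sides to grip across the 54 mm. Point: its centre, 30 mm above the bench. In one case, changing from run to run, a slick 0.21 kg steel part slides freely on the flat inner floor, some 40 mm along own x and 10 mm along y; in the other two nothing moves.
- case_right_center (a point): right (-y) case, grey with blue lid, 120 mm (own x) x 54 mm (own y) x 60 mm high (own z, up), plain flat sides to grip across the 54 mm. Point: its centre, 30 mm above the bench. A stroke along own x (60 mm at 0.3 m/s, stopped short) throws a loose part to the leading end: a knock, then about 0.08 N m shift on the hand between opposite strokes.
- mat_center (a point): top centre of the hand-over mat, a black-edged green rubber mat fixed flat on the bench beyond the cases, 100 mm (x) x 160 mm (y), 3 mm thick
- tape_mid (a point): yellow ring of adhesive tape lying flat, 60 mm across, 24 mm high, between the left and middle cases; bystander, to be left alone; the point is its centre, half-way up
- coupling_mid (a point): brass coupling fitting standing upright, 32 mm across, 34 mm high, between the middle and right cases; bystander, to be left alone; the point is its centre, half-way up
- jar_mid (a point): amber jar with green cap, 56 mm across, 75 mm high, left of the mat; bystander, to be left alone; the point is its centre, half-way up
- driver_mid (a point): screwdriver lying flat, 190 mm long, 26 mm thick, outside the right case; the point is on its underside, half-way along; bystander, to be left alone
- dish_mid (a point): white dish, 90 mm across, 30 mm high, outside the left case; bystander, to be left alone; the point is its centre, half-way up
- mouse_mid (a point): black computer mouse, 100 x 58 x 32 mm, right of the mat; bystander, to be left alone; the point is its centre, half-way up

How it is judged (in metres and radians):
On the way, in this order (a step that is already met when the one before it is completed fails the run):
1. the left case, held clear of the bench (60 mm or more), is swung (0.18 m/s or 1.5 rad/s) (height (world z) of case_left_center above 0.09 m and (linear speed of case_left above 0.18 m/s or angular speed of case_left above 1.5 rad/s)).
2. the left case, held clear of the bench (60 mm or more), stops or reverses (height (world z) of case_left_center above 0.09 m and linear speed of case_left below 0.1 m/s and angular speed of case_left below 0.8 rad/s).
3. the left case, held clear of the bench (60 mm or more), is swung again (0.18 m/s or 1.5 rad/s) (all of step 1).
4. the middle case, held clear of the bench (60 mm or more), is swung (0.18 m/s or 1.5 rad/s) (height (world z) of case_mid_center above 0.09 m and (linear speed of case_mid above 0.18 m/s or angular speed of case_mid above 1.5 rad/s)).
5. the middle case, held clear of the bench (60 mm or more), stops or reverses (height (world z) of case_mid_center above 0.09 m and linear speed of case_mid below 0.1 m/s and angular speed of case_mid below 0.8 rad/s).
6. the middle case, held clear of the bench (60 mm or more), is swung again (0.18 m/s or 1.5 rad/s) (all of step 4).
7. the right case, held clear of the bench (60 mm or more), is swung (0.18 m/s or 1.5 rad/s) (height (world z) of case_right_center above 0.09 m and (linear speed of case_right above 0.18 m/s or angular speed of case_right above 1.5 rad/s)).
8. the right case, held clear of the bench (60 mm or more), stops or reverses (height (world z) of case_right_center above 0.09 m and linear speed of case_right below 0.1 m/s and angular speed of case_right below 0.8 rad/s).
9. the right case, held clear of the bench (60 mm or more), is swung again (0.18 m/s or 1.5 rad/s) (all of step 7).
At the end, for the whole second after the job is handed in: The rattling case is held by the fingers, level (0.2 rad) and still (0.05 m/s), its centre within 50 mm of the mat's centre in plan and 120 to 300 mm above the bench; the other two stand upright and released on the bench, each within 50 mm of where it started (((height (world z) of case_left_center between 0.12 and 0.3 m and horizontal distance between case_left_center and mat_center below 0.05 m and angle between case_left_center's own z axis and vertical below 0.2 rad and contact force between case_left and the fingers above 2 N and contact force between case_left_c0 and anything else above 0.3 N and linear speed of case_left below 0.05 m/s and distance of each of case_mid_center, case_right_center from where it was at the start of the episode below 0.05 m and angle between each of case_mid_center, case_right_center's own z axis and vertical below 0.1 rad and height (world z) of each of case_mid_center, case_right_center below 0.04 m and contact force between each of case_mid, case_right and the fingers below 0.1 N and linear speed of each of case_mid, case_right below 0.03 m/s) or (height (world z) of case_mid_center between 0.12 and 0.3 m and horizontal distance between case_mid_center and mat_center below 0.05 m and angle between case_mid_center's own z axis and vertical below 0.2 rad and contact force between case_mid and the fingers above 2 N and contact force between case_mid_c0 and anything else above 0.3 N and linear speed of case_mid below 0.05 m/s and distance of each of case_left_center, case_right_center from where it was at the start of the episode below 0.05 m and angle between each of case_left_center, case_right_center's own z axis and vertical below 0.1 rad and height (world z) of each of case_left_center, case_right_center below 0.04 m and contact force between each of case_left, case_right and the fingers below 0.1 N and linear speed of each of case_left, case_right below 0.03 m/s) or (height (world z) of case_right_center between 0.12 and 0.3 m and horizontal distance between case_right_center and mat_center below 0.05 m and angle between case_right_center's own z axis and vertical below 0.2 rad and contact force between case_right and the fingers above 2 N and contact force between case_right_c0 and anything else above 0.3 N and linear speed of case_right below 0.05 m/s and distance of each of case_left_center, case_mid_center from where it was at the start of the episode below 0.05 m and angle between each of case_left_center, case_mid_center's own z axis and vertical below 0.1 rad and height (world z) of each of case_left_center, case_mid_center below 0.04 m and contact force between each of case_left, case_mid and the fingers below 0.1 N and linear speed of each of case_left, case_mid below 0.03 m/s))); the arm keeps its last pose, push and grip.
It fails at once if the left case is dropped or thrown (off the bench by more than 30 mm with no finger on it) or tipped past 70 degrees ((height (world z) of case_left_center above 0.06 m and contact force between case_left and the fingers below 0.05 N) or angle between case_left_center's own z axis and vertical above 1.22 rad).
It fails at once if the middle case is dropped or thrown (off the bench by more than 30 mm with no finger on it) or tipped past 70 degrees ((height (world z) of case_mid_center above 0.06 m and contact force between case_mid and the fingers below 0.05 N) or angle between case_mid_center's own z axis and vertical above 1.22 rad).
It fails at once if the right case is dropped or thrown (off the bench by more than 30 mm with no finger on it) or tipped past 70 degrees ((height (world z) of case_right_center above 0.06 m and contact force between case_right and the fingers below 0.05 N) or angle between case_right_center's own z axis and vertical above 1.22 rad).
It fails at once if a bystander (tape, coupling, jar, screwdriver, dish, mouse) is pushed 40 mm or more from its place (distance of any of tape_mid, coupling_mid, jar_mid, driver_mid, dish_mid, mouse_mid from where it was at the start of the episode above 0.04 m).
It also fails if it takes over 72 s, if anything falls off the work surface, if the arm or the gripper's body presses on something with over 40 N, if the wrist force passes 120 N, or if a joint passes its speed limit or range.

### The arm

A 6-joint arm with a two-finger parallel gripper is mounted at the origin on the work surface. World frame = base frame: x ahead of the robot, y to its left, z up, the work surface at z = 0. Lengths are in m, angles in degrees, forces in N, time in s.
With the tool pointing down it reaches from about 0.3 to 0.75 m from the base axis. Payload 8.5 kg.
Tool frame: the origin (TCP) lies midway between the tips of the shut fingers; the grasp point (between the pads) lies 19 mm behind it; y points along the fingers, x is the direction in which the jaws open and shut, and the axes are right-handed (so a half turn about y gives the same grasp; the last joint's range is limited). The gripper opens to 85 mm and grips with 20 to 120 N. Pads are 22 mm wide; open, the fingers measure 114 mm over their backs; the gripper's body (76 mm by 85 mm) begins 54 mm behind the grasp point. The pads swing forward as they close: fully open they stand 13 mm farther back than shut.
Start: joints at [-77.825, 21.807, 74.336, -0, 83.858, -12.336], TCP at [0.228, -0.5, 0.231] pointing down, gripper open.
Joint ranges: [-178.18, 178.18], [-50.72, 133.34], [12.68, 142.11], [-81.47, 261.47], [9.98, 163.14], [-165.26, 165.26]. Speed limits (degrees/s): [136.94, 136.94, 180, 180, 180, 180].

### API

Orientations are given as a 3x3 rotation matrix whose columns are the frame's x, y, z axes.
In Python, from rig import env gives the robot as it stands.
- The arm moves only by the tool carry_out, never from a script. Its argument "plan" is a list of rows, each a list of 3 entries, a list of its own where there are three numbers: the shift along the tool's x, y, z in m, then the turn, a rotation vector about the tool's x, y, z in degrees, then the finger opening in m, from 0 to 0.0854. In form: [[[dx, dy, dz], [ax, ay, az], jaw], ...]. A call has 1 to 8 rows; each row shifts and turns the commanded pose from where the row before left it, along the tool's axes as they then stand; what a row does not reach is not made up. A row lasts 1/8 s, in which the tool goes at most 62.5 mm and 10.7 degrees, less where a joint would pass 70% of its speed; a pose out of reach is approached as far as the arm can. A call is refused whole if a number of a shift passes 0.0625 or a number of a turn 10.7, either way. A call with a gripper value outside its range is refused whole. The fingers move at their own pace and stop on an object; "force" is the grip in N (left out, the last holds). Time passes only in rows, so rows that do not move let the fingers close. It gives the time, the measured TCP pose, the force and the opening at its end, in the units of the state.
- env.observe(): the state, without advancing time (a new reading comes with each control period).
- env.get_image(name): name is "scene" or "top" or "wrist"; returns a dict with "image" (480x640x3 uint8, red, green, blue), "vfov" (degrees; the focal length in pixels is half the picture's height over the tangent of half this angle, whatever the lens; pixels are square), "cx", "cy" (the principal point, pixels), "k1" (the pictures are not rectified: a ray, as slopes to the right and down, at radius r is drawn at 1 + k1 r^2 times it, then the intrinsics apply), "rvec" (rotation vector, rad) and "tvec" (3), from world to camera coordinates, as OpenCV has them; the wrist camera has in their place "tool_from_camera" (4x4, takes a point from camera to tool coordinates, whose origin is the TCP and whose axes are the tool frame's). Camera axes: x right, y down, z forward; pixel columns grow to the right and rows downward; lengths in m; the calibration is good to about 2 mm. A picture is of the moment at which its call begins: read the wrist's pose just before it. There is no depth.
- env.close_job(): hands the job in, once; it reports no verdict.
Trained networks look in a picture, given as the dict that the camera call returned (one of the last four; its "shot" number tells which), for a name from the list of things; names that differ only in an ending like _2 or _b are one class to them, and where a whole thing is asked for, a point or a joint stands for the part that bears it (a point fixed in the world has none). Each returns a list of dicts, best first, with "conf" (0 to 1); they miss things now and then, are a little off and sometimes report something else, mostly with a low value. They report only what shows in the picture. A call takes as long as a camera call.
- env.outline_of(target, picture): "mask" (480x640 bool, what is visible of it) and "pixel" ([row, column] in pixels, amid what is visible of it).
The state is a dict: "time_s": time; "q": joint angles; "qvel": joint speeds; "joint_efforts": joint torques, N m; "position": TCP position; "tool_rot": TCP orientation; "ft_force": force on the tool from outside, world axes, zero at the start; "wrist_torque": the same for the moment, N m; "grip_width": finger opening in m.
Only numpy, scipy, OpenCV 4.12 (cv2) and the standard library are available. Lean on these libraries where they do the work, as an engineer would, in place of code of your own. Each camera call takes 0.05 s, during which the arm holds its last target.

## Working session

There is one attempt and no reset: what is moved stays moved. The work goes in short steps, Python scripts to look and compute and a tool call to move; the robot and the scene stay as the last step left them, time stands still between calls to the robot, and variables do not carry over. Pictures are saved under pics/ and viewed, and the job is handed in when it is done.

Besides the shell and the picture viewer there is one more tool, called after "Request:" by a JSON object that holds its "api" and its "payload". carry_out: Moves the arm, as the interface text tells. Its arguments: {"type":"object","properties":{"plan":{"type":"array","items":{"type":"array"}},"force":{"type":"number"}},"required":["plan"]}

```bash
mkdir -p pics; ls; python3 - <<'E'
from rig import env
import cv2,json
o=env.observe(); print(o)
for n in ("scene","top"):
    p=env.get_image(n); print({k:v for k,v in p.items() if k!="image"})
    cv2.imwrite(f"pics/{n}0.png",p["image"][:,:,::-1])
    for t in ["case_left_center","mat_center","tape_mid","coupling_mid","jar_mid","driver_mid","dish_mid","mouse_mid"]:
        for d in env.outline_of(t,p)[:4]: print(n,t,round(d["conf"],2),d["pixel"],d["mask"].sum())
E
```

```text
pics
{'time_s': 0.0, 'q': array([-7.78266521e+01,  2.18405823e+01,  7.43881872e+01, -1.56981270e-03,
        8.38560895e+01, -1.23351279e+01]), 'qvel': array([-0.01357489, -0.13065769,  0.09225477, -0.08138295,  0.1036978 ,
        0.01556025]), 'joint_efforts': array([ 1.44318627e-03, -4.48456585e+01, -2.31269968e+01, -1.21592357e-04,
        4.80629285e-03, -7.65243101e-06]), 'position': array([ 0.2280856 , -0.5001368 ,  0.23069538]), 'tool_rot': array([[ 4.14830290e-01, -3.38941358e-04,  9.09898739e-01],
       [-9.09897643e-01,  1.44202001e-03,  4.14830327e-01],
       [-1.45269535e-03, -9.99998903e-01,  2.89791637e-04]]), 'ft_force': array([-0.2979222 ,  0.52050941,  0.02416631]), 'wrist_torque': array([ 0.00843653, -0.03129585, -0.03611349]), 'grip_width': 0.08534375172871442}
{'vfov': 52.12401265313692, 'cx': 315.8503362084669, 'cy': 239.80335021468827, 'k1': -0.03333306733794216, 'rvec': array([ 1.76854426,  1.69248017, -0.73852856]), 'tvec': array([-0.01864566, -0.36382276,  1.67755103]), 'shot': 1}
scene case_left_center 0.81 [234.7, 419.2] 1096
scene mat_center 0.56 [282.4
[... 214 characters left out ...]
5
scene dish_mid 0.69 [221.9, 484.6] 607
scene dish_mid 0.31 [284.7, 271.3] 2157
scene mouse_mid 0.64 [290.2, 195.4] 872
scene mouse_mid 0.26 [219.2, 320.7] 1096
{'vfov': 54.35028053620219, 'cx': 312.6813177269243, 'cy': 232.96259841781, 'k1': -0.07845361539431818, 'rvec': array([ 2.15442917, -2.20545707,  0.05882194]), 'tvec': array([0.02071715, 0.5935727 , 1.02143582]), 'shot': 2}
top case_left_center 0.84 [255.6, 195.6] 1725
top mat_center 0.59 [192.8, 363.7] 3014
top tape_mid 0.71 [268.0, 250.7] 339
top coupling_mid 0.56 [278.2, 375.4] 146
top jar_mid 0.88 [201.9, 171.3] 673
top driver_mid 0.66 [232.0, 503.2] 555
top dish_mid 0.9 [273.3, 116.2] 1191
top mouse_mid 0.81 [185.5, 447.1] 1132
```

View pics/top0.png

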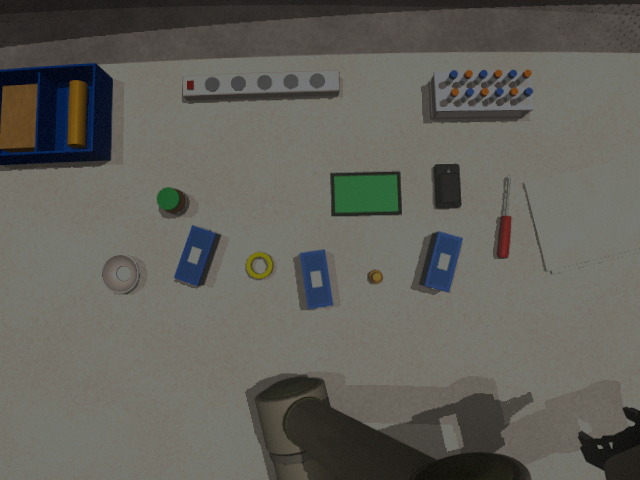

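View pics/scene0.png

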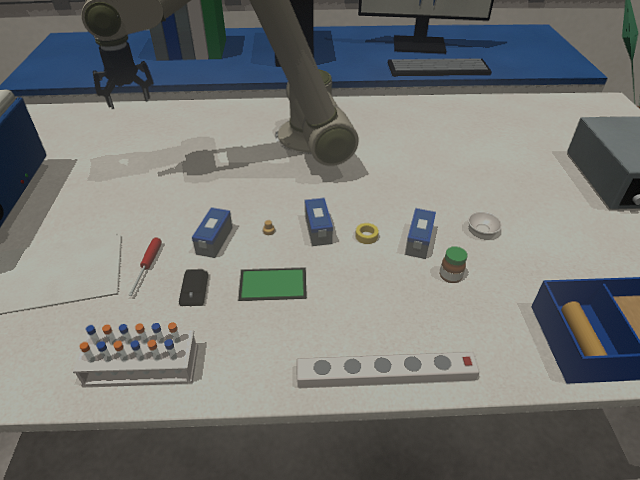

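```bash
cat > h.py <<'E'
import numpy as np,cv2
from rig import env
def rays(p,px):  # px Nx2 (col,row) -> camera rays
    f=240/np.tan(np.radians(p["vfov"]/2))
    d=(np.asarray(px,float).reshape(-1,2)-[p["cx"],p["cy"]])/f
    u=d.copy()
    for _ in range(20): u=d/(1+p["k1"]*(u**2).sum(1,keepdims=True))
    return np.c_[u,np.ones(len(u))]
def unproj(p,px,z):
    R,_=cv2.Rodrigues(np.array(p["rvec"],float)); t=np.array(p["tvec"],float)
    C=-R.T@t; d=rays(p,px)@R
    s=(z-C[2])/d[:,2]; return C+d*s[:,None]
def px(m):
    r,c=np.nonzero(m); return np.c_[c,r]
E
python3 - <<'E'
from h import *
for n in ("top","scene"):
    p=env.get_image(n)
    im=p["image"]; hsv=cv2.cvtColor(im,cv2.COLOR_RGB2HSV)
    blue=cv2.inRange(hsv,(105,110,60),(125,255,255))
    for d in env.outline_of("case_left_center",p)[:4]:
        m=cv2.dilate(d["mask"].astype(np.uint8),np.ones((5,5)))&(blue>0)
        # fill label
        cs,_=cv2.findContours(m,cv2.RETR_EXTERNAL,cv2.CHAIN_APPROX_NONE); c=max(cs,key=cv2.contourArea)
        f=cv2.drawContours(np.zeros_like(m),[c],-1,1,-1)
        w=unproj(p,px(f),0.06)[:,:2]
        r=cv2.minAreaRect((w*1000).astype(np.float32)); 
        e,v=np.linalg.eigh(np.cov(w.T)); ax=v[:,1]*np.sign(v[0,1])
        print(n,round(d["conf"],2),"rect",np.round(r[0],1),np.round(r[1],1),round(r[2],1),"mean",w.mean(0).round(4),"size",np.sqrt(12*e).round(4),"yaw",np.degrees(np.arctan2(ax[1],ax[0])).round(2))
    for t,z in [("mat_center",.003),("tape_mid",.012),("coupling_mid",.03),("jar_mid",.05),("driver_mid",.01),("dish_mid",.015),("mouse_mid",.016)]:
        d=env.outline_of(t,p)[0] if env.outline_of(t,p) else None
        if d:
            w=unproj(p,px(d["mask"]),z)[:,:2]; print(n,t,w.mean(0).round(3),w.min(0).round(3),w.max(0).round(3))
E
```

```text
top 0.68 rect [549.4 262.2] [ 54.6 119.9] 70.0 mean [0.5492 0.2621] size [0.0544 0.1192] yaw -19.98
top mat_center [ 0.683 -0.116] [ 0.632 -0.197] [ 0.734 -0.035]
top tape_mid [0.526 0.128] [0.498 0.1  ] [0.555 0.158]
top coupling_mid [ 0.495 -0.128] [ 0.48  -0.143] [ 0.509 -0.112]
top jar_mid [0.669 0.312] [0.638 0.279] [0.699 0.348]
top driver_mid [ 0.589 -0.428] [ 0.53  -0.448] [ 0.715 -0.408]
top dish_mid [0.513 0.449] [0.468 0.405] [0.557 0.492]
top mouse_mid [ 0.695 -0.299] [ 0.643 -0.329] [ 0.744 -0.268]
scene 0.82 rect [553.  263.4] [ 52.1 116.4] 69.9 mean [0.5548 0.263 ] size [0.0522 0.1166] yaw -19.88
scene mat_center [ 0.687 -0.116] [ 0.634 -0.196] [ 0.738 -0.036]
scene tape_mid [0.527 0.128] [0.487 0.097] [0.566 0.159]
scene coupling_mid [ 0.514 -0.129] [ 0.484 -0.144] [ 0.544 -0.115]
scene jar_mid [0.687 0.313] [0.625 0.273] [0.743 0.353]
scene driver_mid [ 0.593 -0.428] [ 0.516 -0.446] [ 0.708 -0.407]
scene dish_mid [0.502 0.45 ] [0.454 0.406] [0.549 0.496]
scene mouse_mid [ 0.703 -0.297] [ 0.642 -0.327] [ 0.756 -0.267]
```

```bash
cat >> h.py <<'E'
def lids(p):
    hsv=cv2.cvtColor(p["image"],cv2.COLOR_RGB2HSV)
    blue=cv2.inRange(hsv,(105,110,60),(125,255,255))
    cs,_=cv2.findContours(blue,cv2.RETR_EXTERNAL,cv2.CHAIN_APPROX_NONE)
    out=[]
    for c in cs:
        if not 800<cv2.contourArea(c)<2600: continue
        f=cv2.drawContours(np.zeros_like(blue),[c],-1,1,-1)
        w=unproj(p,px(f),0.06)[:,:2]
        r=cv2.minAreaRect((w*1000).astype(np.float32))
        e,v=np.linalg.eigh(np.cov(w.T)); ax=v[:,1]*np.sign(v[0,1])
        out.append((w.mean(0).round(4),np.round(r[0],1),np.sqrt(12*e).round(4),np.degrees(np.arctan2(ax[1],ax[0])).round(2)))
    return out
E
python3 - <<'E'
from h import *
for n in ("top","scene"):
    for l in lids(env.get_image(n)): print(n,*l)
print(env.observe()["time_s"])
E
```

```text
top [0.4932 0.0017] [493.1   1.7] [0.0534 0.1187] 7.11
top [ 0.5233 -0.2709] [ 523.5 -271. ] [0.0553 0.1194] -16.65
top [0.5492 0.2621] [549.3 261.9] [0.0545 0.1192] -20.09
top [0.8726 0.5674] [889.4 611. ] [0.1896 0.2254] 6.48
2.6
```

```bash
cat >> h.py <<'E'
def cur():
    o=env.observe(); R=np.array(o["tool_rot"]); return o,np.array(o["position"]),R
def plan(tgt,yaw,N,turnrows=None,jaw=0.085,start=None):
    """straight path; prints rows in tool axes (y down); heading = dir of tool z"""
    o,P,R=cur(); 
    if start is not None: P=np.array(start[:3],float); h=start[3]
    else: h=np.degrees(np.arctan2(R[1,2],R[0,2]))
    tgt=np.array(tgt,float); T=turnrows or N; h0=h; P0=P.copy(); rows=[]
    for i in range(1,N+1):
        want=P0+(tgt-P0)*i/N; d=want-P; c,s=np.cos(np.radians(h)),np.sin(np.radians(h))
        sh=[round(float(d@v),3) for v in ((s,-c,0),(0,0,-1),(c,s,0))]
        P=P+sh[0]*np.array((s,-c,0))+sh[1]*np.array((0,0,-1.))+sh[2]*np.array((c,s,0))
        wh=h0+(yaw-h0)*min(i,T)/T; a=round(-(wh-h),1); h-=a
        rows.append([sh,[0,a,0],jaw])
    for k in range(0,N,8): print(str(rows[k:k+8]).replace(" ",""))
    print("end",P.round(4),round(h,2))
E
python3 - <<'E'
from h import *
plan((0.549,0.262,0.15),-20.05,16,10)
E
```

```text
[[[-0.035,0.005,0.038],[0,np.float64(4.5),0],0.085],[[-0.038,0.005,0.035],[0,np.float64(4.4),0],0.085],[[-0.04,0.005,0.032],[0,np.float64(4.5),0],0.085],[[-0.043,0.005,0.029],[0,np.float64(4.4),0],0.085],[[-0.045,0.005,0.026],[0,np.float64(4.5),0],0.085],[[-0.047,0.006,0.021],[0,np.float64(4.4),0],0.085],[[-0.049,0.005,0.019],[0,np.float64(4.5),0],0.085],[[-0.049,0.005,0.014],[0,np.float64(4.4),0],0.085]]
[[[-0.051,0.005,0.011],[0,np.float64(4.5),0],0.085],[[-0.051,0.005,0.006],[0,np.float64(4.5),0],0.085],[[-0.052,0.005,0.003],[0,np.float64(-0.0),0],0.085],[[-0.051,0.005,0.002],[0,np.float64(-0.0),0],0.085],[[-0.052,0.005,0.002],[0,np.float64(-0.0),0],0.085],[[-0.052,0.005,0.003],[0,np.float64(-0.0),0],0.085],[[-0.051,0.005,0.002],[0,np.float64(-0.0),0],0.085],[[-0.052,0.005,0.003],[0,np.float64(-0.0),0],0.085]]
end [0.5492 0.262  0.1503] -20.09
```

Request:
{"api": "carry_out", "payload": {"plan": [[[-0.035, 0.005, 0.038], [0, 4.5, 0], 0.085], [[-0.038, 0.005, 0.035], [0, 4.4, 0], 0.085], [[-0.04, 0.005, 0.032], [0, 4.5, 0], 0.085], [[-0.043, 0.005, 0.029], [0, 4.4, 0], 0.085], [[-0.045, 0.005, 0.026], [0, 4.5, 0], 0.085], [[-0.047, 0.006, 0.021], [0, 4.4, 0], 0.085], [[-0.049, 0.005, 0.019], [0, 4.5, 0], 0.085], [[-0.049, 0.005, 0.014], [0, 4.4, 0], 0.085]]}}

```text
time_s: 3.6
position: [0.3891, -0.1179, 0.1904]
tool_rot: [[-0.195, 0.001, 0.981], [-0.981, -0.0, -0.195], [0.0, -1.0, 0.001]]
ft_force: [1.0, -0.4, -0.6]
grip_width: 0.0849
```

Request:
{"api": "carry_out", "payload": {"plan": [[[-0.051, 0.005, 0.011], [0, 4.5, 0], 0.085], [[-0.051, 0.005, 0.006], [0, 4.5, 0], 0.085], [[-0.052, 0.005, 0.003], [0, 0, 0], 0.085], [[-0.051, 0.005, 0.002], [0, 0, 0], 0.085], [[-0.052, 0.005, 0.002], [0, 0, 0], 0.085], [[-0.052, 0.005, 0.003], [0, 0, 0], 0.085], [[-0.051, 0.005, 0.002], [0, 0, 0], 0.085], [[-0.052, 0.005, 0.003], [0, 0, 0], 0.085]]}}

```text
time_s: 4.6
position: [0.5497, 0.2637, 0.1502]
tool_rot: [[-0.343, 0.0, 0.939], [-0.939, -0.0, -0.343], [-0.0, -1.0, 0.0]]
ft_force: [0.1, -0.4, 0.2]
grip_width: 0.085
```

Request:
{"api": "carry_out", "payload": {"plan": [[[0, 0, 0], [0, 0, 0], 0.085]]}}

```text
time_s: 4.72
position: [0.5494, 0.2647, 0.1492]
tool_rot: [[-0.34, -0.001, 0.94], [-0.94, 0.0, -0.34], [0.0, -1.0, -0.001]]
ft_force: [0.3, -0.6, 0.2]
grip_width: 0.0849
```

```bash
sed -i 's/a=round(-(wh-h),1)/a=round(float(-(wh-h)),1)/' h.py; python3 - <<'E'
from h import *
o,P,R=cur(); print(o["time_s"],P,R.round(3),o["q"].round(1))
p=env.get_image("wrist"); cv2.imwrite("pics/w1.png",p["image"][:,:,::-1])
np.save("w1.npy",np.array(p["tool_from_camera"]))
# lid in wrist camera
T=np.array(p["tool_from_camera"]); hsv=cv2.cvtColor(p["image"],cv2.COLOR_RGB2HSV)
b=cv2.inRange(hsv,(105,110,40),(125,255,255))
cs,_=cv2.findContours(b,cv2.RETR_EXTERNAL,cv2.CHAIN_APPROX_NONE); c=max(cs,key=cv2.contourArea)
d=rays(p,c)@T[:3,:3].T@R.T; C=P+R@T[:3,3]
w=(C+d*((0.06-C[2])/d[:,2])[:,None])[:,:2]
print(c[:,0].min(0),c[:,0].max(0),cv2.minAreaRect((w*1000).astype(np.float32)))
plan((0.549,0.262,0.010),-20.05,6)
E
```

```text
4.725 [0.54943527 0.26467585 0.14921867] [[-0.34  -0.001  0.94 ]
 [-0.94   0.    -0.34 ]
 [ 0.    -1.    -0.001]] [ 14.6  31.5  71.8   0.   76.7 124.5]
[276 147] [360 316] ((550.736083984375, 263.92462158203125), (54.420963287353516, 120.31538391113281), 70.00567626953125)
[[[0.0,0.023,0.0],[0,0.0,0],0.085],[[0.0,0.024,0.0],[0,0.0,0],0.085],[[0.001,0.023,0.0],[0,0.0,0],0.085],[[-0.0,0.023,0.0],[0,0.1,0],0.085],[[-0.0,0.023,0.0],[0,-0.0,0],0.085],[[0.0,0.024,0.0],[0,-0.0,0],0.085]]
end [0.5487 0.2621 0.0096] -20.07
```

View pics/w1.png

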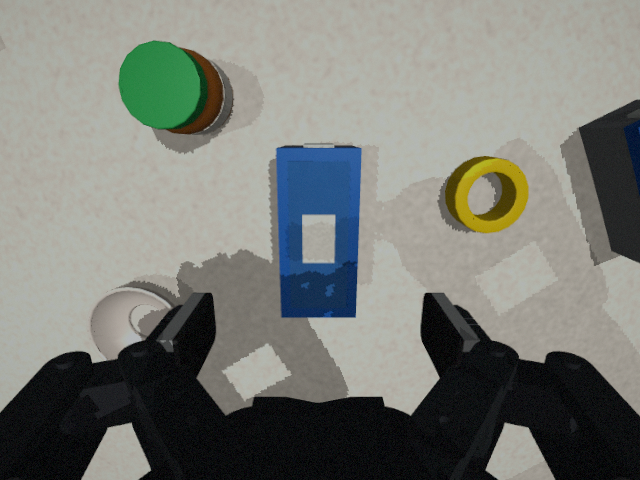

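The wrist view shows the left lid between the fingers (columns 276–360), matching the plan. I'll descend and grip.

Request:
{"api": "carry_out", "payload": {"plan": [[[0, 0.024, 0], [0, 0, 0], 0.085], [[0, 0.024, 0], [0, 0, 0], 0.085], [[0, 0.024, 0], [0, 0, 0], 0.085], [[0, 0.024, 0], [0, 0, 0], 0.085], [[0, 0.024, 0], [0, 0, 0], 0.085], [[0, 0.02, 0], [0, 0, 0], 0.085], [[0, 0, 0], [0, 0, 0], 0.085]], "force": 45}}

```text
time_s: 5.65
position: [0.5485, 0.2608, 0.0096]
tool_rot: [[-0.345, -0.003, 0.939], [-0.939, -0.001, -0.345], [0.002, -1.0, -0.002]]
ft_force: [-0.5, -0.5, -0.1]
grip_width: 0.0848
```

Request:
{"api": "carry_out", "payload": {"plan": [[[0, 0, 0], [0, 0, 0], 0.045], [[0, 0, 0], [0, 0, 0], 0.045], [[0, 0, 0], [0, 0, 0], 0.045], [[0, 0, 0], [0, 0, 0], 0.045], [[0, 0, 0], [0, 0, 0], 0.045], [[0, 0, 0], [0, 0, 0], 0.045]], "force": 45}}

```text
time_s: 6.4
position: [0.55, 0.2622, 0.0118]
tool_rot: [[-0.344, 0.003, 0.939], [-0.939, 0.001, -0.344], [-0.002, -1.0, 0.002]]
ft_force: [1.2, 0.3, 6.2]
grip_width: 0.0539
```

Request:
{"api": "carry_out", "payload": {"plan": [[[0, -0.01, 0], [0, 0, 0], 0.045], [[0, -0.019, 0], [0, 0, 0], 0.045], [[0, -0.019, 0], [0, 0, 0], 0.045], [[0, -0.019, 0], [0, 0, 0], 0.045], [[0, -0.019, 0], [0, 0, 0], 0.045], [[0, -0.014, 0], [0, 0, 0], 0.045], [[0, 0, 0], [0, 0, 0], 0.045], [[0, 0, 0], [0, 0, 0], 0.045]]}}

```text
time_s: 7.4
position: [0.5488, 0.2619, 0.1096]
tool_rot: [[-0.344, -0.001, 0.939], [-0.939, -0.0, -0.344], [0.001, -1.0, -0.001]]
ft_force: [0.0, -0.1, -4.8]
grip_width: 0.0534
```

```bash
cat >> h.py <<'E'
def torq(n=10,label=""):
    T=[];F=[];
    for _ in range(n):
        o=env.observe(); T.append(o["wrist_torque"]);F.append(o["ft_force"]); env.get_image("top")
    R=np.array(o["tool_rot"]); T=np.array(T);F=np.array(F); Tt=T@R; 
    print(label,round(o["time_s"],2),"pos",np.round(o["position"],4),"w",round(o["grip_width"],4),"F",F.mean(0).round(2),"T_tool",Tt.mean(0).round(4),"+-",(Tt.std(0)/np.sqrt(n)).round(4))
E
python3 -c "
from h import *
torq(6,'lift')"
```

```text
lift 7.65 pos [0.549  0.2619 0.1098] w 0.0537 F [ 0.11  0.32 -3.53] T_tool [ 0.0335  0.0003 -0.0148] +- [0.0077 0.0091 0.0102]
```

Request:
{"api": "carry_out", "payload": {"plan": [[[0, 0, 0.04], [0, 0, 0], 0.045], [[0, 0, 0.03], [0, 0, 0], 0.045], [[0, 0, 0], [0, 0, 0], 0.045], [[0, 0, 0], [0, 0, 0], 0.045], [[0, 0, 0], [0, 0, 0], 0.045], [[0, 0, 0], [0, 0, 0], 0.045]]}}

```text
time_s: 8.45
position: [0.6144, 0.2383, 0.1105]
tool_rot: [[-0.343, -0.0, 0.939], [-0.939, 0.0, -0.343], [-0.0, -1.0, -0.0]]
ft_force: [-1.1, 0.6, -3.5]
grip_width: 0.0534
```

```bash
python3 -c "
from h import *
torq(10,'L+')"
```

```text
L+ 8.9 pos [0.6149 0.2379 0.1103] w 0.0535 F [ 0.21  0.04 -3.22] T_tool [ 0.0025 -0.024  -0.0086] +- [0.0082 0.0064 0.0079]
```

Request:
{"api": "carry_out", "payload": {"plan": [[[0, 0, -0.04], [0, 0, 0], 0.045], [[0, 0, -0.03], [0, 0, 0], 0.045], [[0, 0, 0], [0, 0, 0], 0.045], [[0, 0, 0], [0, 0, 0], 0.045], [[0, 0, 0], [0, 0, 0], 0.045], [[0, 0, 0], [0, 0, 0], 0.045]]}}

```text
time_s: 9.7
position: [0.5497, 0.2617, 0.1101]
tool_rot: [[-0.344, -0.0, 0.939], [-0.939, -0.0, -0.344], [0.0, -1.0, 0.0]]
ft_force: [-0.0, 0.8, -3.2]
grip_width: 0.0534
```

```bash
python3 -c "
from h import *
torq(10,'L-')"
```

```text
L- 10.15 pos [0.5492 0.262  0.1103] w 0.0535 F [ 0.14  0.24 -3.21] T_tool [ 0.0104  0.0007 -0.0038] +- [0.0077 0.0056 0.0097]
```

Request:
{"api": "carry_out", "payload": {"plan": [[[0, 0, 0.04], [0, 0, 0], 0.045], [[0, 0, 0.03], [0, 0, 0], 0.045], [[0, 0, 0], [0, 0, 0], 0.045], [[0, 0, 0], [0, 0, 0], 0.045], [[0, 0, 0], [0, 0, 0], 0.045], [[0, 0, 0], [0, 0, 0], 0.045]]}}

```text
time_s: 10.95
position: [0.6144, 0.2384, 0.1106]
tool_rot: [[-0.343, 0.0, 0.939], [-0.939, 0.0, -0.343], [-0.0, -1.0, 0.0]]
ft_force: [0.0, 0.0, -3.5]
grip_width: 0.0535
```

```bash
python3 -c "
from h import *
torq(10,'L+')"
```

```text
L+ 11.4 pos [0.6149 0.238  0.1103] w 0.0539 F [ 0.07 -0.05 -3.39] T_tool [-0.0049  0.0001 -0.0116] +- [0.0109 0.0059 0.0069]
```

Request:
{"api": "carry_out", "payload": {"plan": [[[0, 0, -0.04], [0, 0, 0], 0.045], [[0, 0, -0.03], [0, 0, 0], 0.045], [[0, 0, 0], [0, 0, 0], 0.045], [[0, 0, 0], [0, 0, 0], 0.045], [[0, 0, 0], [0, 0, 0], 0.045], [[0, 0, 0], [0, 0, 0], 0.045]]}}

```text
time_s: 12.2
position: [0.5497, 0.2617, 0.1101]
tool_rot: [[-0.344, 0.0, 0.939], [-0.939, -0.0, -0.344], [0.0, -1.0, 0.0]]
ft_force: [-0.1, 0.1, -3.7]
grip_width: 0.0536
```

```bash
python3 -c "
from h import *
torq(10,'L-')"
```

```text
L- 12.65 pos [0.5492 0.262  0.1103] w 0.0536 F [-0.1  -0.04 -3.29] T_tool [ 0.0122 -0.0122  0.0077] +- [0.0107 0.0143 0.0128]
```

Request:
{"api": "carry_out", "payload": {"plan": [[[0, 0.018, 0], [0, 0, 0], 0.045], [[0, 0.022, 0], [0, 0, 0], 0.045], [[0, 0.022, 0], [0, 0, 0], 0.045], [[0, 0.02, 0], [0, 0, 0], 0.045], [[0, 0.01, 0], [0, 0, 0], 0.045], [[0, 0.006, 0], [0, 0, 0], 0.045], [[0, 0, 0], [0, 0, 0], 0.045], [[0, 0, 0], [0, 0, 0], 0.045]]}}

```text
time_s: 13.7
position: [0.5495, 0.2621, 0.0129]
tool_rot: [[-0.343, 0.001, 0.939], [-0.939, 0.0, -0.343], [-0.001, -1.0, 0.001]]
ft_force: [-0.6, -1.0, -3.8]
grip_width: 0.0533
```

Request:
{"api": "carry_out", "payload": {"plan": [[[0, 0, 0], [0, 0, 0], 0.06], [[0, 0, 0], [0, 0, 0], 0.07], [[0, 0, 0], [0, 0, 0], 0.08], [[0, 0, 0], [0, 0, 0], 0.085], [[0, 0, 0], [0, 0, 0], 0.085]]}}

```text
time_s: 14.32
position: [0.5492, 0.262, 0.0123]
tool_rot: [[-0.343, 0.0, 0.939], [-0.939, -0.0, -0.343], [0.0, -1.0, 0.0]]
ft_force: [0.1, -0.6, -0.5]
grip_width: 0.0849
```

```bash
python3 - <<'E'
from h import *
o,P,R=cur(); print(o["time_s"],P,o["q"].round(1))
p=env.get_image("scene"); cv2.imwrite("pics/s2.png",p["image"][:,:,::-1])
print("up");plan((P[0],P[1],0.15),-20.05,5)
print("go");plan((0.493,0.002,0.15),7.1,7,start=(0.549,0.262,0.15,-20.05))
E
```

```text
14.325 [0.54921623 0.26201094 0.01233037] [ 14.4  40.5  80.4  -0.   59.1 124.5]
up
[[[0.0,-0.028,0.0],[0,-0.0,0],0.085],[[0.0,-0.027,0.0],[0,-0.0,0],0.085],[[0.0,-0.028,0.0],[0,-0.0,0],0.085],[[0.0,-0.027,0.0],[0,-0.0,0],0.085],[[0.0,-0.028,0.0],[0,-0.0,0],0.085]]
end [0.5492 0.262  0.1503] -20.09
go
[[[0.038,0.0,0.005],[0,-3.9,0],0.085],[[0.038,0.0,0.003],[0,-3.9,0],0.085],[[0.038,0.0,-0.0],[0,-3.8,0],0.085],[[0.037,0.0,-0.002],[0,-3.9,0],0.085],[[0.038,0.0,-0.005],[0,-3.9,0],0.085],[[0.037,0.0,-0.008],[0,-3.9,0],0.085],[[0.037,0.0,-0.01],[0,-3.9,0],0.085]]
end [0.4932 0.0019 0.15  ] 7.15
```

View pics/s2.png

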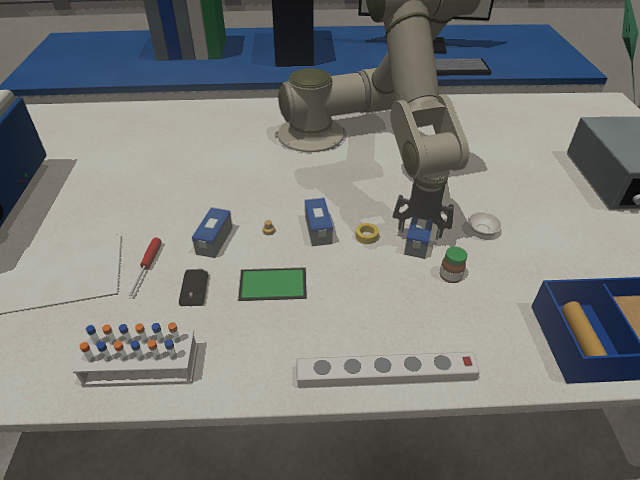

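The left case stands upright at about (420,235), where it was, with the fingers open. Next is the middle case.

Request:
{"api": "carry_out", "payload": {"plan": [[[0, -0.028, 0], [0, 0, 0], 0.085], [[0, -0.028, 0], [0, 0, 0], 0.085], [[0, -0.028, 0], [0, 0, 0], 0.085], [[0, -0.027, 0], [0, 0, 0], 0.085], [[0, -0.027, 0], [0, 0, 0], 0.085]]}}

```text
time_s: 15.0
position: [0.5491, 0.262, 0.1512]
tool_rot: [[-0.343, -0.0, 0.939], [-0.939, -0.0, -0.343], [0.0, -1.0, -0.0]]
ft_force: [1.4, -1.0, 0.4]
grip_width: 0.0851
```

Request:
{"api": "carry_out", "payload": {"plan": [[[0.038, 0, 0.005], [0, -3.9, 0], 0.085], [[0.038, 0, 0.003], [0, -3.9, 0], 0.085], [[0.038, 0, 0], [0, -3.8, 0], 0.085], [[0.037, 0, -0.002], [0, -3.9, 0], 0.085], [[0.038, 0, -0.005], [0, -3.9, 0], 0.085], [[0.037, 0, -0.008], [0, -3.9, 0], 0.085], [[0.037, 0, -0.01], [0, -3.9, 0], 0.085], [[0, 0, 0], [0, 0, 0], 0.085]]}}

```text
time_s: 16.0
position: [0.4929, 0.0001, 0.1504]
tool_rot: [[0.121, 0.0, 0.993], [-0.993, -0.0, 0.121], [0.0, -1.0, 0.0]]
ft_force: [0.3, 0.9, 0.3]
grip_width: 0.0854
```

```bash
cat >> h.py <<'E'
def wlid(n):
    o,P,R=cur(); p=env.get_image("wrist"); cv2.imwrite(f"pics/{n}.png",p["image"][:,:,::-1])
    T=np.array(p["tool_from_camera"]); hsv=cv2.cvtColor(p["image"],cv2.COLOR_RGB2HSV)
    b=cv2.inRange(hsv,(105,110,40),(125,255,255))
    cs,_=cv2.findContours(b,cv2.RETR_EXTERNAL,cv2.CHAIN_APPROX_NONE); c=min([c for c in cs if cv2.contourArea(c)>2000],key=lambda c:abs(c[:,0,0].mean()-320))
    d=rays(p,c)@T[:3,:3].T@R.T; C=P+R@T[:3,3]
    w=(C+d*((0.06-C[2])/d[:,2])[:,None])[:,:2]
    print(o["time_s"],P.round(4),np.degrees(np.arctan2(R[1,2],R[0,2])).round(2),cv2.minAreaRect((w*1000).astype(np.float32)))
E
python3 - <<'E'
from h import *
wlid("w2")
for l in lids(env.get_image("top")): print(*l)
E
```

```text
16.0 [4.929e-01 1.000e-04 1.504e-01] 6.95 ((493.80072021484375, 3.054534912109375), (120.86045837402344, 54.31388473510742), 6.932600498199463)
[ 0.5233 -0.2709] [ 523.5 -271. ] [0.0554 0.1193] -16.66
[0.5482 0.26  ] [548.2 260. ] [0.0548 0.1193] -19.93
[0.8724 0.5676] [889.6 610.7] [0.1906 0.2259] 6.66
```

View pics/w2.png

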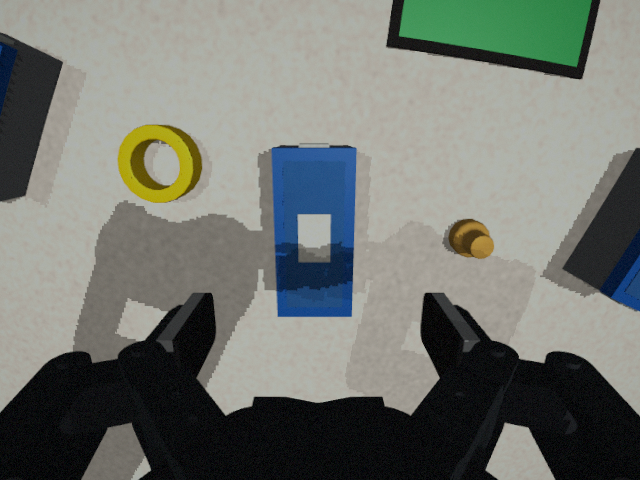

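The middle lid (columns 273–356) is centred between the open fingers, and the left case is back within 2 mm. I'll descend and grip.

Request:
{"api": "carry_out", "payload": {"plan": [[[0, 0.024, 0], [0, 0, 0], 0.085], [[0, 0.024, 0], [0, 0, 0], 0.085], [[0, 0.024, 0], [0, 0, 0], 0.085], [[0, 0.024, 0], [0, 0, 0], 0.085], [[0, 0.024, 0], [0, 0, 0], 0.085], [[0, 0.019, 0], [0, 0, 0], 0.085], [[0, 0, 0], [0, 0, 0], 0.085]]}}

```text
time_s: 16.98
position: [0.4928, 0.003, 0.0104]
tool_rot: [[0.125, -0.002, 0.992], [-0.992, 0.001, 0.125], [-0.001, -1.0, -0.002]]
ft_force: [-0.1, 0.1, 0.0]
grip_width: 0.085
```

Request:
{"api": "carry_out", "payload": {"plan": [[[0, 0, 0], [0, 0, 0], 0.045], [[0, 0, 0], [0, 0, 0], 0.045], [[0, 0, 0], [0, 0, 0], 0.045], [[0, 0, 0], [0, 0, 0], 0.045], [[0, 0, 0], [0, 0, 0], 0.045], [[0, 0, 0], [0, 0, 0], 0.045]], "force": 45}}

```text
time_s: 17.73
position: [0.4938, 0.0021, 0.0123]
tool_rot: [[0.124, 0.002, 0.992], [-0.992, -0.0, 0.124], [0.0, -1.0, 0.002]]
ft_force: [-0.1, 2.5, 5.9]
grip_width: 0.0536
```

Request:
{"api": "carry_out", "payload": {"plan": [[[0, -0.01, 0], [0, 0, 0], 0.045], [[0, -0.019, 0], [0, 0, 0], 0.045], [[0, -0.019, 0], [0, 0, 0], 0.045], [[0, -0.019, 0], [0, 0, 0], 0.045], [[0, -0.019, 0], [0, 0, 0], 0.045], [[0, -0.014, 0], [0, 0, 0], 0.045], [[0, 0, 0], [0, 0, 0], 0.045], [[0, 0, 0], [0, 0, 0], 0.045]]}}

```text
time_s: 18.73
position: [0.4928, 0.002, 0.1108]
tool_rot: [[0.124, -0.001, 0.992], [-0.992, 0.0, 0.124], [-0.0, -1.0, -0.001]]
ft_force: [0.4, 0.1, -2.6]
grip_width: 0.0534
```

Request:
{"api": "carry_out", "payload": {"plan": [[[0, 0, 0.04], [0, 0, 0], 0.045], [[0, 0, 0.03], [0, 0, 0], 0.045], [[0, 0, 0], [0, 0, 0], 0.045], [[0, 0, 0], [0, 0, 0], 0.045], [[0, 0, 0], [0, 0, 0], 0.045], [[0, 0, 0], [0, 0, 0], 0.045]]}}

```text
time_s: 19.48
position: [0.5622, 0.0106, 0.1114]
tool_rot: [[0.124, -0.0, 0.992], [-0.992, 0.0, 0.124], [-0.0, -1.0, -0.0]]
ft_force: [-0.3, -0.3, -2.6]
grip_width: 0.0539
```

```bash
python3 -c "
from h import *
torq(10,'M+')"
```

```text
M+ 19.93 pos [0.5627 0.0106 0.1113] w 0.0534 F [-0.11 -0.1  -3.02] T_tool [-0.0017  0.0168 -0.0148] +- [0.0092 0.0104 0.0121]
```

Request:
{"api": "carry_out", "payload": {"plan": [[[0, 0, -0.04], [0, 0, 0], 0.045], [[0, 0, -0.03], [0, 0, 0], 0.045], [[0, 0, 0], [0, 0, 0], 0.045], [[0, 0, 0], [0, 0, 0], 0.045], [[0, 0, 0], [0, 0, 0], 0.045], [[0, 0, 0], [0, 0, 0], 0.045]]}}

```text
time_s: 20.72
position: [0.4937, 0.002, 0.1112]
tool_rot: [[0.124, 0.0, 0.992], [-0.992, 0.0, 0.124], [-0.0, -1.0, 0.0]]
ft_force: [-0.4, -0.3, -2.9]
grip_width: 0.0538
```

```bash
python3 -c "
from h import *
torq(10,'M-')"
```

```text
M- 21.18 pos [0.4932 0.0019 0.1113] w 0.0536 F [-0.15 -0.23 -3.25] T_tool [0.0049 0.0045 0.0097] +- [0.01   0.007  0.0093]
```

Request:
{"api": "carry_out", "payload": {"plan": [[[0, 0, 0.04], [0, 0, 0], 0.045], [[0, 0, 0.03], [0, 0, 0], 0.045], [[0, 0, 0], [0, 0, 0], 0.045], [[0, 0, 0], [0, 0, 0], 0.045], [[0, 0, 0], [0, 0, 0], 0.045], [[0, 0, 0], [0, 0, 0], 0.045]]}}

```text
time_s: 21.98
position: [0.5623, 0.0106, 0.1115]
tool_rot: [[0.124, -0.0, 0.992], [-0.992, -0.0, 0.124], [0.0, -1.0, -0.0]]
ft_force: [-0.1, 0.2, -2.8]
grip_width: 0.0536
```

```bash
python3 -c "
from h import *
torq(10,'M+')"
```

```text
M+ 22.43 pos [0.5627 0.0106 0.1113] w 0.0537 F [-0.09 -0.02 -3.09] T_tool [-0.0086  0.0142 -0.0048] +- [0.0104 0.0079 0.0091]
```

Request:
{"api": "carry_out", "payload": {"plan": [[[0, 0, -0.04], [0, 0, 0], 0.045], [[0, 0, -0.03], [0, 0, 0], 0.045], [[0, 0, 0], [0, 0, 0], 0.045], [[0, 0, 0], [0, 0, 0], 0.045], [[0, 0, 0], [0, 0, 0], 0.045], [[0, 0, 0], [0, 0, 0], 0.045]]}}

```text
time_s: 23.22
position: [0.4937, 0.002, 0.1112]
tool_rot: [[0.124, 0.0, 0.992], [-0.992, 0.0, 0.124], [0.0, -1.0, 0.0]]
ft_force: [-0.7, 0.4, -3.1]
grip_width: 0.0537
```

```bash
python3 -c "
from h import *
torq(10,'M-')"
```

```text
M- 23.68 pos [0.4932 0.0019 0.1113] w 0.0538 F [-0.06  0.11 -3.2 ] T_tool [-0.0218 -0.0017 -0.0002] +- [0.0052 0.01   0.0079]
```

The middle case shows no shift either. I'll set it back.

Request:
{"api": "carry_out", "payload": {"plan": [[[0, 0.018, 0], [0, 0, 0], 0.045], [[0, 0.022, 0], [0, 0, 0], 0.045], [[0, 0.022, 0], [0, 0, 0], 0.045], [[0, 0.02, 0], [0, 0, 0], 0.045], [[0, 0.01, 0], [0, 0, 0], 0.045], [[0, 0.006, 0], [0, 0, 0], 0.045], [[0, 0, 0], [0, 0, 0], 0.045], [[0, 0, 0], [0, 0, 0], 0.045]]}}

```text
time_s: 24.72
position: [0.4936, 0.0019, 0.0139]
tool_rot: [[0.124, 0.001, 0.992], [-0.992, -0.0, 0.124], [0.0, -1.0, 0.001]]
ft_force: [0.2, -0.6, -2.8]
grip_width: 0.0535
```

Request:
{"api": "carry_out", "payload": {"plan": [[[0, 0, 0], [0, 0, 0], 0.06], [[0, 0, 0], [0, 0, 0], 0.07], [[0, 0, 0], [0, 0, 0], 0.08], [[0, 0, 0], [0, 0, 0], 0.085], [[0, 0, 0], [0, 0, 0], 0.085]]}}

```text
time_s: 25.35
position: [0.4932, 0.0019, 0.0133]
tool_rot: [[0.124, 0.0, 0.992], [-0.992, -0.0, 0.124], [0.0, -1.0, 0.0]]
ft_force: [-0.3, 1.0, 0.4]
grip_width: 0.085
```

```bash
python3 - <<'E'
from h import *
o,P,R=cur(); print(o["time_s"],P,o["q"].round(1))
plan((0.523,-0.271,0.15),-16.65,7,start=(0.4932,0.0019,0.15,7.1))
E
```

```text
25.35 [0.49324391 0.00194079 0.01334968] [-13.6  32.5  99.8  -0.   47.7  69.3]
[[[0.039,0.0,-0.001],[0,3.4,0],0.085],[[0.039,0.0,0.002],[0,3.4,0],0.085],[[0.039,0.0,0.004],[0,3.4,0],0.085],[[0.039,0.0,0.007],[0,3.4,0],0.085],[[0.038,0.0,0.008],[0,3.4,0],0.085],[[0.038,0.0,0.011],[0,3.4,0],0.085],[[0.037,0.0,0.013],[0,3.3,0],0.085]]
end [ 0.5227 -0.271   0.15  ] -16.6
```

Request:
{"api": "carry_out", "payload": {"plan": [[[0, -0.028, 0], [0, 0, 0], 0.085], [[0, -0.028, 0], [0, 0, 0], 0.085], [[0, -0.028, 0], [0, 0, 0], 0.085], [[0, -0.027, 0], [0, 0, 0], 0.085], [[0, -0.027, 0], [0, 0, 0], 0.085]]}}

```text
time_s: 25.98
position: [0.493, 0.002, 0.1522]
tool_rot: [[0.124, -0.0, 0.992], [-0.992, -0.0, 0.124], [0.0, -1.0, -0.0]]
ft_force: [0.0, -0.7, -1.0]
grip_width: 0.0852
```

Request:
{"api": "carry_out", "payload": {"plan": [[[0.039, 0, -0.001], [0, 3.4, 0], 0.085], [[0.039, 0, 0.002], [0, 3.4, 0], 0.085], [[0.039, 0, 0.004], [0, 3.4, 0], 0.085], [[0.039, 0, 0.007], [0, 3.4, 0], 0.085], [[0.038, 0, 0.008], [0, 3.4, 0], 0.085], [[0.038, 0, 0.011], [0, 3.4, 0], 0.085], [[0.037, 0, 0.013], [0, 3.3, 0], 0.085], [[0, 0, 0], [0, 0, 0], 0.085]]}}

```text
time_s: 26.98
position: [0.5226, -0.2732, 0.1508]
tool_rot: [[-0.288, -0.0, 0.957], [-0.957, -0.0, -0.288], [0.0, -1.0, -0.0]]
ft_force: [-1.0, 0.2, -0.4]
grip_width: 0.085
```

```bash
python3 - <<'E'
from h import *
wlid("w3")
for l in lids(env.get_image("top")): print(*l)
E
```

```text
26.975 [ 0.5226 -0.2732  0.1508] -16.77 ((524.1818237304688, -270.4750671386719), (54.39246368408203, 120.47966003417969), 73.12129974365234)
[0.4929 0.0007] [493.    0.7] [0.0533 0.1185] 6.93
[0.5483 0.2598] [548.5 259.9] [0.055  0.1195] -20.23
[0.8719 0.5677] [889.2 610.5] [0.192  0.2265] 4.09
```

View pics/w3.png

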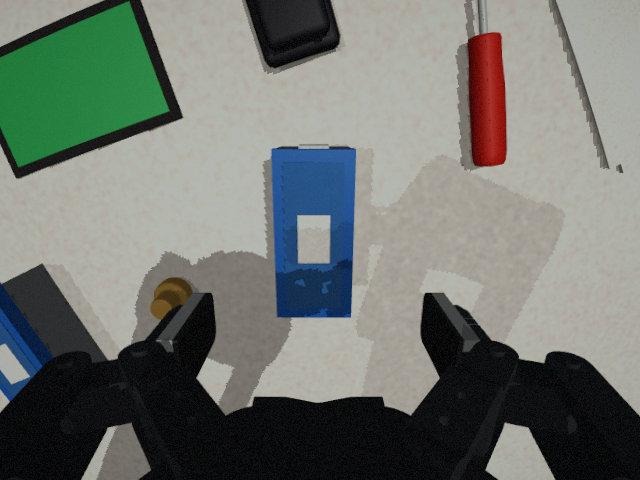

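The right lid (columns 272–356) is centred between the fingers with no obstacle beside them. The middle case is back within about 1 mm.

Request:
{"api": "carry_out", "payload": {"plan": [[[0, 0.024, 0], [0, 0, 0], 0.085], [[0, 0.024, 0], [0, 0, 0], 0.085], [[0, 0.024, 0], [0, 0, 0], 0.085], [[0, 0.024, 0], [0, 0, 0], 0.085], [[0, 0.024, 0], [0, 0, 0], 0.085], [[0, 0.02, 0], [0, 0, 0], 0.085], [[0, 0, 0], [0, 0, 0], 0.085]]}}

```text
time_s: 27.95
position: [0.5223, -0.2693, 0.0104]
tool_rot: [[-0.284, -0.002, 0.959], [-0.959, 0.002, -0.284], [-0.001, -1.0, -0.003]]
ft_force: [0.3, 0.3, 0.8]
grip_width: 0.0847
```

Request:
{"api": "carry_out", "payload": {"plan": [[[0, 0, 0], [0, 0, 0], 0.045], [[0, 0, 0], [0, 0, 0], 0.045], [[0, 0, 0], [0, 0, 0], 0.045], [[0, 0, 0], [0, 0, 0], 0.045], [[0, 0, 0], [0, 0, 0], 0.045], [[0, 0, 0], [0, 0, 0], 0.045]], "force": 45}}

```text
time_s: 28.7
position: [0.5233, -0.271, 0.0125]
tool_rot: [[-0.285, 0.002, 0.958], [-0.958, -0.001, -0.285], [0.0, -1.0, 0.002]]
ft_force: [0.0, 1.7, 6.8]
grip_width: 0.0535
```

Request:
{"api": "carry_out", "payload": {"plan": [[[0, -0.01, 0], [0, 0, 0], 0.045], [[0, -0.019, 0], [0, 0, 0], 0.045], [[0, -0.019, 0], [0, 0, 0], 0.045], [[0, -0.019, 0], [0, 0, 0], 0.045], [[0, -0.019, 0], [0, 0, 0], 0.045], [[0, -0.014, 0], [0, 0, 0], 0.045], [[0, 0, 0], [0, 0, 0], 0.045], [[0, 0, 0], [0, 0, 0], 0.045]]}}

```text
time_s: 29.7
position: [0.5224, -0.2707, 0.1106]
tool_rot: [[-0.286, -0.001, 0.958], [-0.958, 0.001, -0.286], [-0.001, -1.0, -0.001]]
ft_force: [-0.1, -0.9, -3.6]
grip_width: 0.0539
```

Request:
{"api": "carry_out", "payload": {"plan": [[[0, 0, 0.04], [0, 0, 0], 0.045], [[0, 0, 0.03], [0, 0, 0], 0.045], [[0, 0, 0], [0, 0, 0], 0.045], [[0, 0, 0], [0, 0, 0], 0.045], [[0, 0, 0], [0, 0, 0], 0.045], [[0, 0, 0], [0, 0, 0], 0.045]]}}

```text
time_s: 30.45
position: [0.5894, -0.2908, 0.1115]
tool_rot: [[-0.286, -0.0, 0.958], [-0.958, 0.0, -0.286], [-0.0, -1.0, -0.0]]
ft_force: [-0.3, -0.7, -4.0]
grip_width: 0.0533
```

```bash
python3 -c "
from h import *
torq(10,'R+')"
```

```text
R+ 30.9 pos [ 0.5899 -0.2909  0.1113] w 0.0538 F [ 0.    0.04 -3.76] T_tool [ 0.0058 -0.0005  0.0158] +- [0.0098 0.0051 0.0134]
```

Request:
{"api": "carry_out", "payload": {"plan": [[[0, 0, -0.04], [0, 0, 0], 0.045], [[0, 0, -0.03], [0, 0, 0], 0.045], [[0, 0, 0], [0, 0, 0], 0.045], [[0, 0, 0], [0, 0, 0], 0.045], [[0, 0, 0], [0, 0, 0], 0.045], [[0, 0, 0], [0, 0, 0], 0.045]]}}

```text
time_s: 31.7
position: [0.5232, -0.2711, 0.1111]
tool_rot: [[-0.285, 0.0, 0.958], [-0.958, -0.0, -0.285], [0.0, -1.0, 0.0]]
ft_force: [0.2, -0.0, -3.9]
grip_width: 0.0535
```

```bash
python3 -c "
from h import *
torq(10,'R-')"
```

```text
R- 32.15 pos [ 0.5228 -0.2709  0.1113] w 0.0537 F [ 0.12  0.25 -3.72] T_tool [ 0.0035 -0.0109 -0.0003] +- [0.0056 0.0096 0.0089]
```

Request:
{"api": "carry_out", "payload": {"plan": [[[0, 0, 0.04], [0, 0, 0], 0.045], [[0, 0, 0.03], [0, 0, 0], 0.045], [[0, 0, 0], [0, 0, 0], 0.045], [[0, 0, 0], [0, 0, 0], 0.045], [[0, 0, 0], [0, 0, 0], 0.045], [[0, 0, 0], [0, 0, 0], 0.045]]}}

```text
time_s: 32.95
position: [0.5895, -0.2909, 0.1116]
tool_rot: [[-0.286, -0.0, 0.958], [-0.958, -0.0, -0.286], [0.0, -1.0, -0.0]]
ft_force: [0.7, -0.3, -3.9]
grip_width: 0.0533
```

```bash
python3 -c "
from h import *
torq(10,'R+')"
```

```text
R+ 33.4 pos [ 0.5899 -0.2909  0.1113] w 0.0531 F [ 0.03  0.05 -3.98] T_tool [ 0.0026 -0.0111 -0.0248] +- [0.0117 0.0125 0.008 ]
```

Request:
{"api": "carry_out", "payload": {"plan": [[[0, 0, -0.04], [0, 0, 0], 0.045], [[0, 0, -0.03], [0, 0, 0], 0.045], [[0, 0, 0], [0, 0, 0], 0.045], [[0, 0, 0], [0, 0, 0], 0.045], [[0, 0, 0], [0, 0, 0], 0.045], [[0, 0, 0], [0, 0, 0], 0.045]]}}

```text
time_s: 34.2
position: [0.5232, -0.271, 0.1111]
tool_rot: [[-0.285, 0.0, 0.958], [-0.958, -0.0, -0.285], [0.0, -1.0, 0.0]]
ft_force: [-0.2, 0.3, -3.4]
grip_width: 0.054
```

```bash
python3 -c "
from h import *
torq(10,'R-')"
```

```text
R- 34.65 pos [ 0.5228 -0.271   0.1113] w 0.0539 F [-0.17  0.05 -3.84] T_tool [ 0.0052 -0.01   -0.0116] +- [0.0093 0.0067 0.0068]
```

None of the three strokes showed the expected shift of about 0.08 N m, so the strokes may have stopped too softly. The right case is still in the hand, so I'll tilt it gently both ways. A slick part has to slide then.

Request:
{"api": "carry_out", "payload": {"plan": [[[0, 0, 0], [8.5, 0, 0], 0.045], [[0, 0, 0], [8.5, 0, 0], 0.045], [[0, 0, 0], [8, 0, 0], 0.045], [[0, 0, 0], [0, 0, 0], 0.045], [[0, 0, 0], [0, 0, 0], 0.045], [[0, 0, 0], [-8.5, 0, 0], 0.045], [[0, 0, 0], [-8.5, 0, 0], 0.045], [[0, 0, 0], [-8, 0, 0], 0.045]]}}

```text
time_s: 35.7
position: [0.5237, -0.2717, 0.1124]
tool_rot: [[-0.287, -0.005, 0.958], [-0.958, -0.002, -0.287], [0.003, -1.0, -0.004]]
ft_force: [0.9, -0.1, -4.7]
grip_width: 0.0532
```

Request:
{"api": "carry_out", "payload": {"plan": [[[0, 0, 0], [0, 0, 0], 0.045], [[0, 0, 0], [0, 0, 0], 0.045], [[0, 0, 0], [0, 0, 0], 0.045]]}}

```text
time_s: 36.08
position: [0.5223, -0.2708, 0.1114]
tool_rot: [[-0.286, 0.001, 0.958], [-0.958, -0.0, -0.286], [-0.0, -1.0, 0.001]]
ft_force: [-0.0, 0.5, -3.6]
grip_width: 0.0535
```

```bash
python3 -c "
from h import *
torq(10,'R tilt+')"
```

```text
R tilt+ 36.52 pos [ 0.5227 -0.271   0.1113] w 0.0534 F [-0.08  0.31 -3.66] T_tool [ 0.0401 -0.0049 -0.004 ] +- [0.0057 0.0119 0.0131]
```

Request:
{"api": "carry_out", "payload": {"plan": [[[0, 0, 0], [-8.5, 0, 0], 0.045], [[0, 0, 0], [-8.5, 0, 0], 0.045], [[0, 0, 0], [-8, 0, 0], 0.045], [[0, 0, 0], [0, 0, 0], 0.045], [[0, 0, 0], [0, 0, 0], 0.045], [[0, 0, 0], [8.5, 0, 0], 0.045], [[0, 0, 0], [8.5, 0, 0], 0.045], [[0, 0, 0], [8, 0, 0], 0.045]]}}

```text
time_s: 37.58
position: [0.5222, -0.2708, 0.1128]
tool_rot: [[-0.286, 0.007, 0.958], [-0.958, -0.003, -0.286], [0.001, -1.0, 0.008]]
ft_force: [-0.4, -0.1, -4.5]
grip_width: 0.0535
```

Request:
{"api": "carry_out", "payload": {"plan": [[[0, 0, 0], [0, 0, 0], 0.045], [[0, 0, 0], [0, 0, 0], 0.045], [[0, 0, 0], [0, 0, 0], 0.045]]}}

```text
time_s: 37.95
position: [0.5232, -0.2711, 0.1112]
tool_rot: [[-0.285, -0.001, 0.958], [-0.958, 0.0, -0.285], [0.0, -1.0, -0.001]]
ft_force: [-0.1, -0.3, -3.8]
grip_width: 0.0535
```

```bash
python3 -c "
from h import *
torq(10,'R tilt-')"
```

```text
R tilt- 38.4 pos [ 0.5228 -0.2709  0.1112] w 0.0537 F [-0.23  0.07 -3.83] T_tool [-0.0265 -0.0061 -0.0099] +- [0.0104 0.0089 0.0059]
```

Request:
{"api": "carry_out", "payload": {"plan": [[[0, 0, 0], [8.5, 0, 0], 0.045], [[0, 0, 0], [8.5, 0, 0], 0.045], [[0, 0, 0], [8, 0, 0], 0.045], [[0, 0, 0], [0, 0, 0], 0.045], [[0, 0, 0], [0, 0, 0], 0.045], [[0, 0, 0], [-8.5, 0, 0], 0.045], [[0, 0, 0], [-8.5, 0, 0], 0.045], [[0, 0, 0], [-8, 0, 0], 0.045]]}}

```text
time_s: 39.45
position: [0.5238, -0.2717, 0.1124]
tool_rot: [[-0.286, -0.005, 0.958], [-0.958, -0.002, -0.287], [0.003, -1.0, -0.004]]
ft_force: [0.7, 0.3, -3.8]
grip_width: 0.0535
```

Request:
{"api": "carry_out", "payload": {"plan": [[[0, 0, 0], [0, 0, 0], 0.045], [[0, 0, 0], [0, 0, 0], 0.045], [[0, 0, 0], [0, 0, 0], 0.045]]}}

```text
time_s: 39.83
position: [0.5223, -0.2708, 0.1114]
tool_rot: [[-0.286, 0.001, 0.958], [-0.958, -0.0, -0.286], [-0.0, -1.0, 0.001]]
ft_force: [0.6, -0.3, -4.3]
grip_width: 0.0534
```

```bash
python3 -c "
from h import *
torq(12,'R tilt+')"
```

```text
R tilt+ 40.38 pos [ 0.5228 -0.2709  0.1113] w 0.0538 F [ 0.18 -0.15 -3.93] T_tool [ 0.0345 -0.0015  0.0032] +- [0.0084 0.0093 0.0075]
```

Request:
{"api": "carry_out", "payload": {"plan": [[[0, 0, 0], [-8.5, 0, 0], 0.045], [[0, 0, 0], [-8.5, 0, 0], 0.045], [[0, 0, 0], [-8, 0, 0], 0.045], [[0, 0, 0], [0, 0, 0], 0.045], [[0, 0, 0], [0, 0, 0], 0.045], [[0, 0, 0], [8.5, 0, 0], 0.045], [[0, 0, 0], [8.5, 0, 0], 0.045], [[0, 0, 0], [8, 0, 0], 0.045]]}}

```text
time_s: 41.42
position: [0.5223, -0.2708, 0.1128]
tool_rot: [[-0.286, 0.007, 0.958], [-0.958, -0.003, -0.286], [0.001, -1.0, 0.008]]
ft_force: [-0.6, 0.1, -3.9]
grip_width: 0.0533
```

Request:
{"api": "carry_out", "payload": {"plan": [[[0, 0, 0], [0, 0, 0], 0.045], [[0, 0, 0], [0, 0, 0], 0.045], [[0, 0, 0], [0, 0, 0], 0.045]]}}

```text
time_s: 41.8
position: [0.5232, -0.2711, 0.1112]
tool_rot: [[-0.285, -0.001, 0.958], [-0.958, 0.0, -0.285], [0.0, -1.0, -0.001]]
ft_force: [-0.2, 0.3, -3.9]
grip_width: 0.0534
```

```bash
python3 -c "
from h import *
torq(12,'R tilt-')
plan((0.685,-0.116,0.181),-16.65,8,start=(0.5228,-0.271,0.1113,-16.65),jaw=0.045)"
```

```text
R tilt- 42.35 pos [ 0.5228 -0.2709  0.1113] w 0.0536 F [-0.31  0.11 -3.74] T_tool [-0.0316 -0.0046  0.0181] +- [0.0085 0.0077 0.0125]
[[[-0.024,-0.009,0.014],[0,-0.0,0],0.045],[[-0.025,-0.008,0.014],[0,-0.0,0],0.045],[[-0.024,-0.009,0.014],[0,-0.0,0],0.045],[[-0.024,-0.009,0.013],[0,-0.0,0],0.045],[[-0.025,-0.009,0.014],[0,-0.0,0],0.045],[[-0.024,-0.008,0.014],[0,-0.0,0],0.045],[[-0.025,-0.009,0.014],[0,-0.0,0],0.045],[[-0.024,-0.009,0.014],[0,-0.0,0],0.045]]
end [ 0.685  -0.116   0.1813] -16.65
```

The tilt shift repeats (+0.040/−0.027, then +0.035/−0.032 N m), so the right case holds the loose part. I'll present it over the mat.

Request:
{"api": "carry_out", "payload": {"plan": [[[-0.024, -0.009, 0.014], [0, 0, 0], 0.045], [[-0.025, -0.008, 0.014], [0, 0, 0], 0.045], [[-0.024, -0.009, 0.014], [0, 0, 0], 0.045], [[-0.024, -0.009, 0.013], [0, 0, 0], 0.045], [[-0.025, -0.009, 0.014], [0, 0, 0], 0.045], [[-0.024, -0.008, 0.014], [0, 0, 0], 0.045], [[-0.025, -0.009, 0.014], [0, 0, 0], 0.045], [[-0.024, -0.009, 0.014], [0, 0, 0], 0.045]]}}

```text
time_s: 43.4
position: [0.6854, -0.115, 0.1814]
tool_rot: [[-0.285, -0.0, 0.958], [-0.958, 0.0, -0.285], [-0.0, -1.0, -0.0]]
ft_force: [-0.8, -0.9, -3.6]
grip_width: 0.0535
```

Request:
{"api": "carry_out", "payload": {"plan": [[[0, 0, 0], [0, 0, 0], 0.045], [[0, 0, 0], [0, 0, 0], 0.045], [[0, 0, 0], [0, 0, 0], 0.045], [[0, 0, 0], [0, 0, 0], 0.045]]}}

```text
time_s: 43.9
position: [0.6844, -0.1163, 0.1812]
tool_rot: [[-0.286, -0.0, 0.958], [-0.958, 0.0, -0.286], [0.0, -1.0, -0.0]]
ft_force: [-0.6, 0.1, -3.8]
grip_width: 0.0533
```

```bash
python3 - <<'E'
from h import *
o,P,R=cur(); print(o["time_s"],P,R.round(3),o["qvel"].round(2),o["grip_width"])
p=env.get_image("top"); cv2.imwrite("pics/t9.png",p["image"][:,:,::-1])
for l in lids(p): print(*l)
p=env.get_image("scene"); cv2.imwrite("pics/s9.png",p["image"][:,:,::-1])
E
```

```text
43.9 [ 0.68444991 -0.1163375   0.18123274] [[-0.286 -0.     0.958]
 [-0.958  0.    -0.286]
 [ 0.    -1.    -0.   ]] [ 0.21 -0.02 -0.33  0.03  0.05  0.06] 0.053331292593938213
[0.5482 0.2599] [548.5 259.8] [0.055  0.1195] -20.03
[0.8722 0.5681] [889.3 610.7] [0.1928 0.2271] 4.85
```

View pics/s9.png

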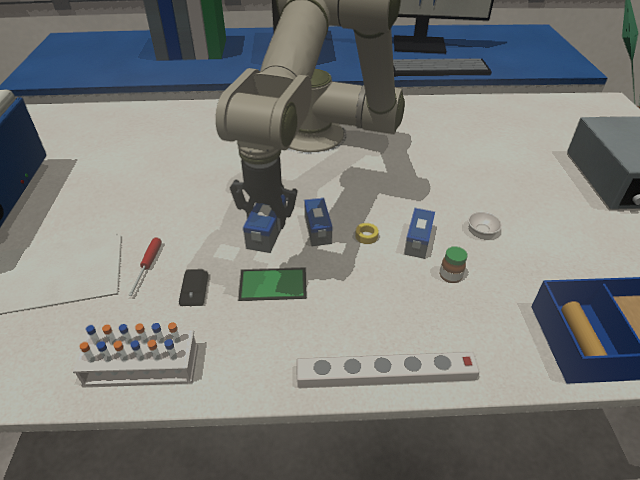

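View pics/t9.png

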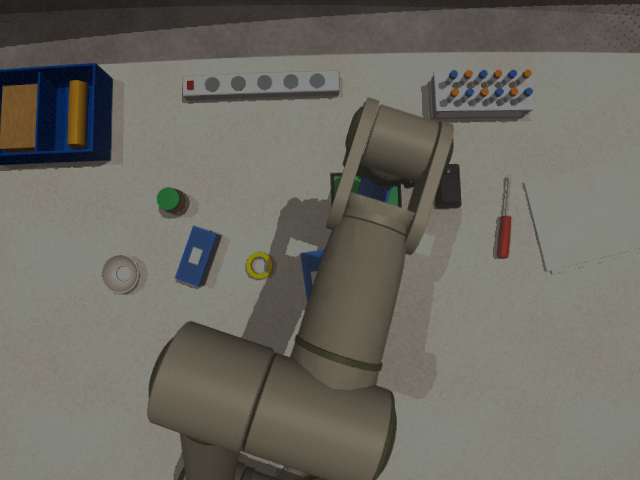

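The scene view shows the right case held level above the mat at about (262,230). The left and middle cases stand in place at (420,233) and (318,222), and the bystanders haven't moved. Handing in.

```bash
python3 -c "
from rig import env
print(env.close_job()); print(env.observe()['time_s'])"
```

```text
the job is handed in; nothing more can be done
None
the job is handed in; nothing more can be done
```

I shook all three cases in order, left to right, set the left and middle ones back, and handed the job in at about 44 s holding the right case over the mat. I identified the right case by tilting it, because the shake itself did not tell the cases apart.

**Finding the rattle:** The shake strokes showed no clear torque shift in any of the three cases, at most about 0.01 N m against the 0.08 N m expected. I don't know why; my strokes may have stopped too softly. I then tilted the right case about 25° each way while it was in the hand. The torque, measured level again after each tilt, changed by about 0.067 N m, and a second round of tilts gave the same result. I did not tilt the left or middle case, so they are ruled out only because one case alone holds a loose part.

**Last checks:**
- **Right case:** held at 53 mm finger opening, level and still. The tool tip was at (0.684, −0.116, 0.181), which puts the case's centre about 0.20 m above the bench and within a few mm of the mat's centre.
- **Left and middle cases:** both upright and released, about 2 mm and 1 mm from where they started. In the final top view the arm partly hid the middle case. Its position was measured earlier, and the final scene view shows it unmoved.
- **Bystanders:** all in place by eye in the final pictures; I did not measure them again.

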